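# Uncover the oblong junction box

## Robot

A 7-joint arm with a two-finger parallel gripper is mounted at the origin on a cart in front of the work surface, level with it; the furniture and walls round the work are solid. World frame = base frame: x ahead of the robot, y to its left, z up, the work surface at z = 0. Lengths are in mm, angles in rad, forces in N, time in s.
With the tool pointing down it reaches from about 400 to 900 mm from the base axis. Payload 5.5 kg.
Tool frame: the origin (TCP) lies midway between the tips of the shut fingers; the grasp point (between the pads) lies r.hold_point_z behind it (r.hold_point_z is the distance from the TCP to the grasp point, in mm); z points along the fingers, y is the line along which they close (so a half turn about z gives the same grasp; the last joint's range is limited). The gripper opens to 85 mm and grips with 20 to 120 N. Pads are 22 mm wide; open, the fingers measure 114 mm over their backs; the gripper's body (76 mm by 85 mm) begins 54 mm behind the grasp point. The pads swing forward as they close: fully open they stand 13 mm farther back than shut.
Start: joints at [-0.987, 0.501, -0.427, 1.55, 0.221, 1.138, -0.21], TCP at [204.924, 616.852, 231.31] pointing down, gripper open.
Joint ranges: [-2.88, 2.88], [-0.31, 2.03], [-1.54, 1.56], [0.2, 2.42], [-1.41, 4.55], [0.19, 2.02], [-2.57, 2.57]. Speed limits (rad/s): [2.57, 2.57, 3.14, 3.14, 3.14, 3.14, 3.14].

## Interface

Orientations are given as a unit quaternion [w, x, y, z].
In Python, from rig import r, vision gives the robot as it stands. The module is installed in compiled form; this text tells all that it offers.
- The arm moves only by the tool carry_out, never from a script. Its argument "moves" is a list of rows, each a list of 7 numbers: the turn, a rotation vector about the world's x, y, z normalised to -1 to 1, where 1 is 30 degrees, then the shift along the world's x, y, z normalised to -1 to 1, where 1 is 0.4 m, then the opening, from -1 (shut) to 1 (fully open). A call has 1 to 12 rows; each row shifts and turns the commanded pose from where the row before left it; what a row does not reach is not made up. A row lasts 1/12 s, in which the tool goes at most 41.7 mm and 7.16 degrees, less where a joint would pass 70% of its speed; a pose out of reach is approached as far as the arm can. A call with a number of a shift or a turn outside -1 to 1 is refused whole. A call with a gripper value outside its range is refused whole. The fingers move at their own pace and stop on an object; the grip force is fixed at half the most. Time passes only in rows, so rows that do not move let the fingers close. It gives the time, the measured TCP pose, the force, the opening and the grip force at its end, in the units of the state.
- r.read_state(): the state, without advancing time (a new reading comes with each control period).
- vision.get_image(name): name is "side" or "top"; returns the picture (480x640x3 uint8, blue, green, red); there is no depth.
- vision.calibration(name): a dict with "camera_matrix" (3x3 intrinsics, pixels), "R" (3x3) and "t" (3): a world point X has camera coordinates R X + t. Camera axes: x right, y down, z forward; pixel columns grow to the right and rows downward; lengths in mm; the calibration is good to about 2 mm. A picture is of the moment at which its call begins. calibration takes no time and is no camera call.
- r.job_done(): hands the job in; it is judged then, once.
Trained networks look in the newest picture that a camera, given by its name, has taken for a name from the list of things; names that differ only in an ending like _2 or _b are one class to them, and where a whole thing is asked for, a point or a joint stands for the part that bears it (a point fixed in the world has none). Each returns a list of dicts, best first, with "conf" (0 to 1); they miss things now and then, are a little off and sometimes report something else, mostly with a low value. They report only what shows in the picture. A call takes as long as a camera call.
- vision.find_in(camera, label): "rect" ([centre column, centre row, width, height] in pixels, round what is visible of it).
- vision.trace(camera, label): "mask" (480x640 bool, what is visible of it) and "rect" ([centre column, centre row, width, height] in pixels, round what is visible of it).
The state is a dict: "time": time; "joint_positions": joint angles; "qvel": joint speeds; "tau": joint torques, N m; "eef_pos": TCP position; "eef_rot": TCP orientation; "contact_force": force on the tool from outside, world axes, zero at the start; "moment": the same for the moment, N m; "opening": finger opening in mm; "finger_force": force on a finger pad.
Only numpy, scipy, OpenCV 4.12 (cv2) and the standard library are available. Lean on these libraries where they do the work, as an engineer would, in place of code of your own. Each camera call takes 0.05 s, during which the arm holds its last target. There are 200 camera calls.

## Task

Of the two grey junction boxes on the worktop, open the oblong one: take its white cover plate by the grip, lift it straight up off the two pins, carry it over and lay it flat, grip upward, on the middle of the flat black carton. Set it down, do not drop it, and leave the cover of the square box where it is.

Things in the scene. Friction and masses are not known exactly. Their poses are not given: they have to be found in the camera images.
- cover_oblong: white oblong plate 130 (x) x 90 (y) x 5 mm, about 150 g, loose on the oblong box. Grip rib on its middle: 50 mm long along x, 14 mm wide along y, top 32.5 mm above the plate's underside. Two 13 mm holes at x = +-52 mm, with 3.5 mm play round the box's pins. Origin: centre of the underside, z up; half a turn about z makes no difference.
- housing_oblong: grey oblong junction box, fixed, 130 (x) x 90 (y) x 45 mm high, cable entries 8 mm proud on both long sides. Two upright 6 mm steel pins at x = +-52 mm rise 12 mm above the rim, 7 mm above the seated cover's top face. The cover's underside rests on the rim, 45 mm up. Origin: centre of the underside, z up.
- cover_square: white square cover plate, 90 x 90 x 5 mm, with the same grip rib, on the square grey junction box (fixed, 90 x 90 x 45 mm, the same pins); to be left where it is. Origin: centre of the underside, z up.
- carton: flat black carton, fixed, 154 (x) x 200 (y) x 29 mm high, with a flat top. Origin: centre of the underside on the worktop, z up. The two boxes and the carton stand side by side in any order, 0.24 m or more between centres; small things up to 28 mm high lie between them.

How it is judged (in metres and radians):
On the way, in this order (a step that is already met when the one before it is completed fails the run):
1. the oblong cover is lifted clear of the pins: its underside 25 mm or more above the rim of its box (z of cover_oblong in the frame of housing_oblong above 0.07 m), for 0.1 s.
2. still held by the fingers, it is lowered to within 15 mm of the carton's top, its middle within 45 mm of the carton's middle (horizontal distance between cover_oblong and carton below 0.045 m and z of cover_oblong in the frame of carton below 0.044 m and contact force between the fingers and cover_oblong above 0.3 N), for 0.05 s.
At the end, for the whole second after the job is handed in: The oblong cover lies at rest and released on the carton, flat within 10 degrees, grip upward, its middle within 45 mm of the carton's middle; the square cover is within 20 mm of where it was (horizontal distance between cover_oblong and carton below 0.045 m and z of cover_oblong in the frame of carton between 0.022 and 0.036 m and angle between cover_oblong's own z axis and vertical below 0.17 rad and linear speed of cover_oblong below 0.02 m/s and distance of cover_square from where it was at the start of the episode below 0.02 m); the robot touches nothing.
It fails at once if the square box's cover is shifted by more than 20 mm (distance of cover_square from where it was at the start of the episode above 0.02 m).
It also fails if it takes over 40 s, if anything falls off the work surface, if the arm or the gripper's body presses on something with over 40 N, if the wrist force passes 120 N, or if a joint passes its speed limit or range.

## Working session

There is one attempt and no reset: what is moved stays moved. The work goes in short steps, Python scripts to look and compute and a tool call to move; the robot and the scene stay as the last step left them, time stands still between calls to the robot, and variables do not carry over. Pictures are saved under pics/ and viewed, at most 10 in all, crops included, and the job is handed in when it is done.

Besides the shell and the picture viewer there is one more tool, called after "Request:" as name(argument=value, ...), one argument or row to a line, values as JSON. carry_out: Moves the arm, as the interface text tells. Scaled input: -1 to 1 covers 0.4 m each way for a shift and 30 degrees each way for a turn. Its arguments: {"type":"object","properties":{"moves":{"type":"array"}},"required":["moves"]}

```bash
mkdir -p pics; cat > h.py <<'E'
from rig import r, vision
import numpy as np, cv2
def ray(cam,u,v,z):
    c=vision.calibration(cam);K=np.array(c["camera_matrix"]);R=np.array(c["R"]);t=np.array(c["t"]).ravel()
    d=R.T@np.linalg.solve(K,[u,v,1]);o=-R.T@t
    return o+d*(z-o[2])/d[2]
def proj(cam,X):
    c=vision.calibration(cam);p=np.array(c["camera_matrix"])@(np.array(c["R"])@np.array(X,float)+np.array(c["t"]).ravel());return p[:2]/p[2]
E
python3 - <<'E'
from h import *
im=[vision.get_image(c) for c in("top","side")]
for c,i in zip(("top","side"),im): cv2.imwrite(f"pics/{c}0.png",i)
print(r.hold_point_z,r.read_state())
for l in["cover_oblong","housing_oblong","cover_square","carton"]:
    for d in vision.trace("top",l)[:3]:
        m=d["mask"].astype(np.uint8)
        z={"cover_oblong":50,"housing_oblong":45,"cover_square":50,"carton":29}[l]
        pts=np.argwhere(m)[:,::-1]
        w=np.array([ray("top",u,v,z)[:2] for u,v in pts[::5]]).astype(np.float32)
        print(l,round(d["conf"],2),np.round(d["rect"]),cv2.minAreaRect(w))
c=vision.calibration("top");print(c)
E
```

```text
18.700000000000003 {'time': 0.1, 'joint_positions': array([-0.98676353,  0.50174768, -0.42682687,  1.55132492,  0.22080044,
        1.13829514, -0.21031829]), 'qvel': array([ 9.88432498e-04, -2.24128314e-03,  1.14880913e-04, -3.35480630e-03,
        2.74136668e-05, -9.57456141e-04, -5.97568854e-04]), 'tau': array([-1.19558480e-02, -5.70809841e+01, -5.83904162e+00, -2.81749856e+01,
        1.05045957e-02,  5.27044773e-03,  1.12245675e-05]), 'eef_pos': array([204.81520142, 616.24413743, 230.37733407]), 'eef_rot': array([-1.72548695e-04,  1.59707930e-01,  9.87163936e-01, -8.42958102e-04]), 'contact_force': array([ 0.98341315, -0.09458158, -0.10634967]), 'moment': array([-0.01549872, -0.00781672, -0.04683746]), 'finger_force': 0.0, 'opening': 85.43635938968913}
cover_oblong 0.82 [466. 243.  59.  69.] ((544.8277587890625, -303.96759033203125), (130.95310974121094, 91.32429504394531), 29.243179321289062)
housing_oblong 0.76 [455. 247.  50.  68.] ((531.3013916015625, -278.33935546875), (122.50822448730469, 68.0522232055664), 31.97125244140625)
cover_square 0.82 [196. 253.  52.  51.] ((515.4039306640625, 279.7199401855469), (90.53531646728516, 89.1293716430664), 22.001951217651367)
carton 0.96 [314. 226.  74.  90.] ((582.8294677734375, 19.560523986816406), (156.59046936035156, 206.4883270263672), 88.82219696044922)
{'camera_matrix': array([[505.76105954,   0.        , 319.07334916],
       [  0.        , 505.76105954, 243.9077594 ],
       [  0.        ,   0.        ,   1.        ]]), 'R': array([[ 0.0093817 , -0.99983321, -0.01566935],
       [-0.99173707, -0.00729848, -0.12807933],
       [ 0.1279436 ,  0.01674148, -0.99164013]]), 't': array([   9.04833879,  537.151324  , 1075.67369603])}
```

View pics/top0.png

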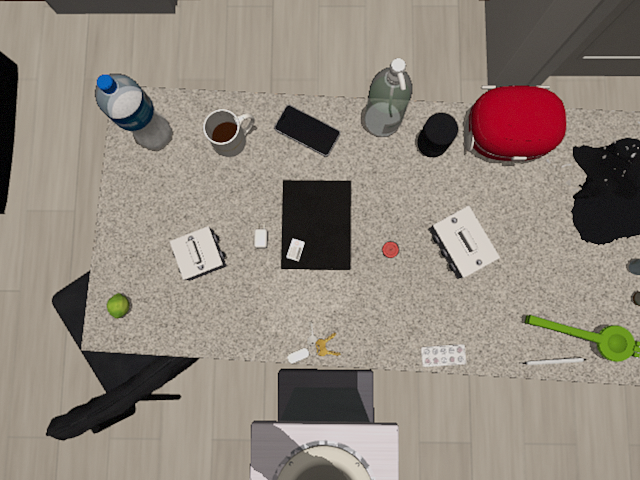

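View pics/side0.png

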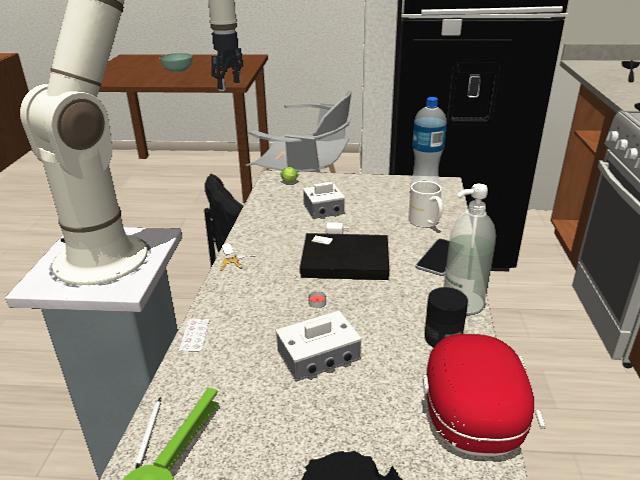

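The top view shows the oblong cover at (466,243), the square one at (196,253) and the carton at (316,225). The side view agrees. I'll check the estimates with a model overlay.

```bash
python3 - <<'E'
from h import *
t=cv2.imread("pics/top0.png");s=cv2.imread("pics/side0.png")
a=np.radians(29.5);c=np.array([545,-304])
ax=np.array([np.cos(a),np.sin(a)]);ay=np.array([-ax[1],ax[0]])
def W(x,y,z,c=c,ax=ax,ay=ay): return [*(c+x*ax+y*ay),z]
def draw(im,cam,k,x0,y0,w,h):
    cr=cv2.resize(im[y0:y0+h,x0:x0+w],None,fx=k,fy=k,interpolation=cv2.INTER_CUBIC)
    def P(pts,col): cv2.polylines(cr,[np.int32([((proj(cam,p)-[x0,y0]+.5)*k) for p in pts])],True,col,1)
    P([W(-65,-45,50),W(65,-45,50),W(65,45,50),W(-65,45,50)],(0,0,255))
    P([W(-25,-7,77.5),W(25,-7,77.5),W(25,7,77.5),W(-25,7,77.5)],(0,200,0))
    for q in(-52,52): P([W(q,0,57)]*2,(255,0,0)); cv2.circle(cr,tuple(int(v) for v in (proj(cam,W(q,0,57))-[x0,y0]+.5)*k),4,(255,0,0),1)
    return cr
A=draw(t,"top",4,420,195,95,95);B=draw(s,"side",4,270,300,95,95)
cv2.imwrite("pics/ov.png",np.hstack([A,B]))
vision.get_image("side")
for l,z in(("cover_oblong",50),("carton",29)):
    for d in vision.trace("side",l)[:1]:
        w=np.array([ray("side",u,v,z)[:2] for v,u in np.argwhere(d["mask"])[::3]],np.float32);print(l,d["conf"],cv2.minAreaRect(w))
print(ray("top",317,224.5,29),proj("top",[205,616,231]))
E
```

```text
cover_oblong 0.86 ((541.818115234375, -305.6851501464844), (131.60452270507812, 95.19286346435547), 29.736616134643555)
carton 0.79 ((581.607421875, 1.44891357421875), (197.32394409179688, 202.51885986328125), 88.09172821044922)
[581.14173726  18.64701851  29.        ] [-29.4290582  415.57639556]
```

View pics/ov.png

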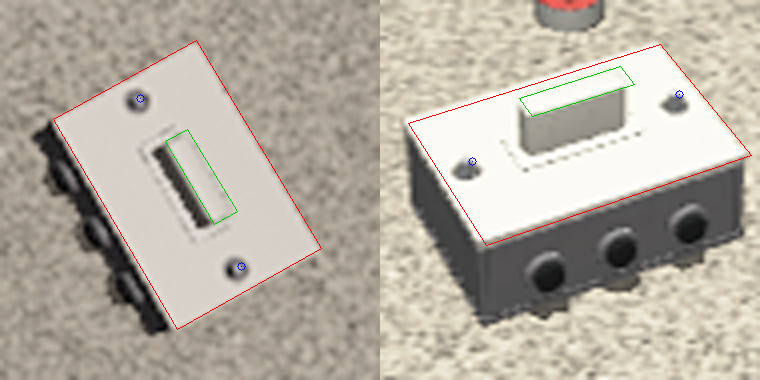

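The overlay fits to about 2 mm: the cover is at about (544, -304.5) with its long axis at 29.6°, and the carton is at about (584, 19). Next I swing over.

Request:
carry_out(
  moves=[
    [0,0,-0.22,0.061,-0.079,0,1],
    [0,0,-0.22,0.061,-0.079,0,1],
    [0,0,-0.22,0.061,-0.079,0,1],
    [0,0,-0.22,0.061,-0.079,0,1],
    [0,0,-0.22,0.061,-0.079,0,1],
    [0,0,-0.22,0.061,-0.079,0,1],
    [0,0,-0.22,0.061,-0.079,0,1],
    [0,0,-0.22,0.061,-0.079,0,1],
    [0,0,-0.22,0.061,-0.079,0,1],
    [0,0,-0.22,0.061,-0.079,0,1],
  ],
)

```text
time: 1.28
eef_pos: [449.9, 299.2, 231.8]
eef_rot: [0.0, 0.674, 0.739, 0.0]
contact_force: [-1.0, -0.6, 0.3]
opening: 85.6
finger_force: 0.0
```

Request:
carry_out(
  moves=[
    [0,0,-0.22,0.016,-0.1,0,1],
    [0,0,-0.22,0.016,-0.1,0,1],
    [0,0,-0.22,0.016,-0.1,0,1],
    [0,0,-0.22,0.016,-0.1,0,1],
    [0,0,-0.22,0.016,-0.1,0,1],
    [0,0,-0.22,0.016,-0.1,0,1],
    [0,0,-0.22,0.016,-0.1,0,1],
    [0,0,-0.22,0.016,-0.1,0,1],
    [0,0,-0.22,0.016,-0.1,0,1],
    [0,0,-0.22,0.016,-0.1,0,1],
    [0,0,0,0.016,-0.1,0,1],
    [0,0,0,0.016,-0.1,0,1],
  ],
)

```text
time: 2.28
eef_pos: [525.9, -180.9, 231.7]
eef_rot: [0.0, 0.967, 0.256, 0.0]
contact_force: [0.8, -0.2, 0.5]
opening: 85.2
finger_force: 0.0
```

Request:
carry_out(
  moves=[
    [0,0,0,0.016,-0.1,0,1],
    [0,0,0,0.016,-0.1,0,1],
    [0,0,0,0.016,-0.1,0,1],
    [0,0,0,0,0,0,1],
    [0,0,0,0,0,0,1],
    [0,0,0,0,0,0,1],
    [0,0,0,0,0,0,1],
  ],
)

```text
time: 2.87
eef_pos: [545.3, -297.1, 231.1]
eef_rot: [-0.001, 0.966, 0.257, 0.0]
contact_force: [1.1, -0.4, 1.7]
opening: 85.3
finger_force: 0.0
```

Request:
carry_out(
  moves=[
    [0,0,0,-0.003,-0.018,-0.06,1],
    [0,0,0,0,0,-0.1,1],
    [0,0,0,0,0,-0.1,1],
    [0,0,0,0,0,-0.06,1],
    [0,0,0,0,0,0,1],
    [0,0,0,0,0,0,1],
    [0,0,0,0,0,0,1],
  ],
)

```text
time: 3.45
eef_pos: [545.3, -306.0, 105.3]
eef_rot: [0.001, 0.967, 0.256, 0.001]
contact_force: [0.5, -0.1, 1.4]
opening: 85.1
finger_force: 0.0
```

```bash
python3 - <<'E'
from h import *
t=vision.get_image("top");s=vision.get_image("side")
k=4
A=cv2.resize(t[175:305,410:510],None,fx=k,fy=k);B=cv2.resize(s[255:385,270:370],None,fx=k,fy=k)
st=r.read_state();print(st["eef_pos"])
for im,cam,x0,y0 in((A,"top",410,175),(B,"side",270,255)):
    q=proj(cam,st["eef_pos"]);cv2.circle(im,(int((q[0]-x0+.5)*k),int((q[1]-y0+.5)*k)),4,(0,0,255),1)
cv2.imwrite("pics/near.png",np.hstack([A,B]))
E
```

```text
[ 545.71448672 -306.87396712  106.10603374]
```

View pics/near.png

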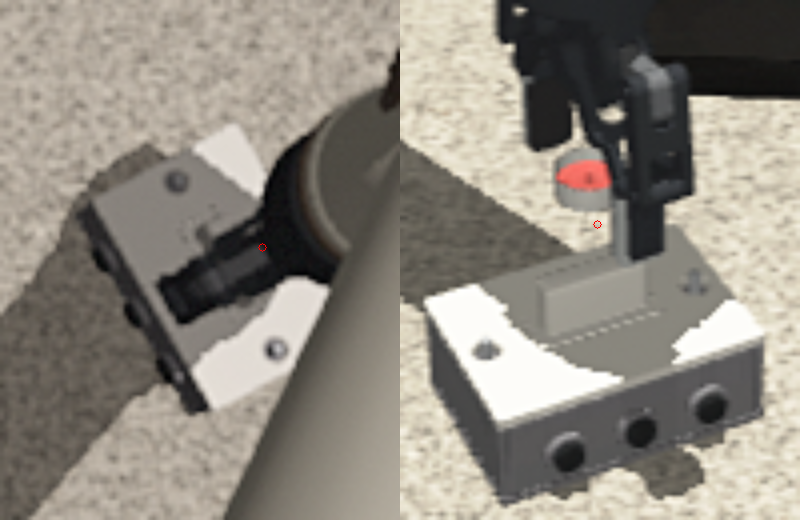

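The fingers straddle the rib: the TCP marker is over the plate's middle at (262,247) in the top crop and (597,224) in the side crop. I lower 50 mm and close.

Request:
carry_out(
  moves=[
    [0,0,0,-0.002,0.004,-0.05,1],
    [0,0,0,0,0,-0.05,1],
    [0,0,0,0,0,-0.025,1],
    [0,0,0,0,0,0,1],
    [0,0,0,0,0,0,1],
    [0,0,0,0,0,0,1],
  ],
)

```text
time: 4.05
eef_pos: [543.9, -305.5, 54.8]
eef_rot: [0.001, 0.967, 0.256, 0.001]
contact_force: [0.9, -0.4, 0.5]
opening: 85.3
finger_force: 0.0
```

Request:
carry_out(
  moves=[
    [0,0,0,0,0,0,-1],
    [0,0,0,0,0,0,-1],
    [0,0,0,0,0,0,-1],
    [0,0,0,0,0,0,-1],
    [0,0,0,0,0,0,-1],
    [0,0,0,0,0,0,-1],
    [0,0,0,0,0,0,-1],
    [0,0,0,0,0,0,-1],
    [0,0,0,0,0,0,-1],
    [0,0,0,0,0,0,-1],
  ],
)

```text
time: 4.88
eef_pos: [543.1, -305.0, 53.6]
eef_rot: [0.0, 0.967, 0.256, 0.0]
contact_force: [-0.3, -0.6, 3.6]
opening: 13.1
finger_force: 59.2
```

Gripped: opening 13 mm, 59 N. Lifting straight up.

Request:
carry_out(
  moves=[
    [0,0,0,0,0,0.01,-1],
    [0,0,0,0,0,0.02,-1],
    [0,0,0,0,0,0.02,-1],
    [0,0,0,0,0,0.03,-1],
    [0,0,0,0,0,0.04,-1],
    [0,0,0,0,0,0.04,-1],
    [0,0,0,0,0,0.03,-1],
    [0,0,0,0,0,0.01,-1],
    [0,0,0,0,0,0,-1],
    [0,0,0,0,0,0,-1],
    [0,0,0,0,0,0,-1],
  ],
)

```text
time: 5.8
eef_pos: [542.3, -304.3, 132.5]
eef_rot: [-0.001, 0.967, 0.256, -0.001]
contact_force: [-0.2, 0.8, -1.6]
opening: 12.6
finger_force: 58.6
```

```bash
python3 - <<'E'
from h import *
s=vision.get_image("side")
print(r.read_state()["eef_pos"],r.read_state()["contact_force"])
cv2.imwrite("pics/lift.png",cv2.resize(s[200:380,230:410],None,fx=3,fy=3))
E
```

```text
[ 542.22143249 -304.28388227  132.25686325] [ 0.30123317  0.05817886 -2.25220679]
```

View pics/lift.png

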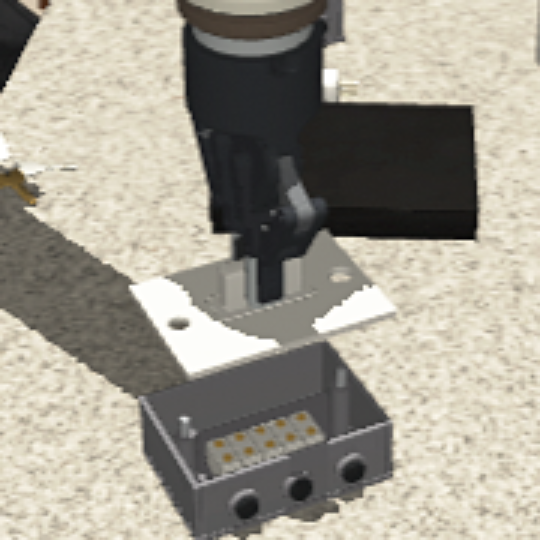

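The cover hangs level above the open box, with the pins clear below at (185,430) and (340,380) of the crop. I carry it across unrotated, which keeps it off the label in the carton's corner.

Request:
carry_out(
  moves=[
    [0,0,0,0.01,0.03,0,-1],
    [0,0,0,0.01,0.06,0,-1],
    [0,0,0,0.01,0.09,0,-1],
    [0,0,0,0.01,0.09,0,-1],
    [0,0,0,0.01,0.09,0,-1],
    [0,0,0,0.01,0.09,0,-1],
    [0,0,0,0.01,0.09,0,-1],
    [0,0,0,0.01,0.09,0,-1],
    [0,0,0,0.01,0.09,0,-1],
    [0,0,0,0.01,0.05,0,-1],
    [0,0,0,0.01,0.02,0,-1],
    [0,0,0,0,0,0,-1],
  ],
)

```text
time: 6.85
eef_pos: [587.3, 15.5, 132.8]
eef_rot: [-0.001, 0.966, 0.258, 0.0]
contact_force: [1.1, -0.1, -0.5]
opening: 13.0
finger_force: 58.7
```

Request:
carry_out(
  moves=[
    [0,0,0,0,0,-0.02,-1],
    [0,0,0,0,0,-0.04,-1],
    [0,0,0,0,0,-0.05,-1],
    [0,0,0,0,0,-0.04,-1],
    [0,0,0,0,0,-0.03,-1],
    [0,0,0,0,0,-0.02,-1],
    [0,0,0,0,0,0,-1],
    [0,0,0,0,0,0,-1],
    [0,0,0,0,0,0,-1],
  ],
)

```text
time: 7.6
eef_pos: [587.7, 10.7, 54.0]
eef_rot: [0.0, 0.967, 0.255, 0.001]
contact_force: [1.0, -0.7, -1.8]
opening: 12.6
finger_force: 58.6
```

```bash
python3 - <<'E'
from h import *
s=vision.get_image("side");t=vision.get_image("top")
st=r.read_state();print(st["eef_pos"],st["contact_force"])
A=cv2.resize(s[170:300,270:420],None,fx=2.6,fy=2.6);B=cv2.resize(t[160:290,250:400],None,fx=2.6,fy=2.6)
cv2.imwrite("pics/low.png",np.hstack([A,B]))
E
```

```text
[587.85014673  11.17406399  54.35689329] [-0.27588615 -0.23850878 -0.44071522]
```

View pics/low.png

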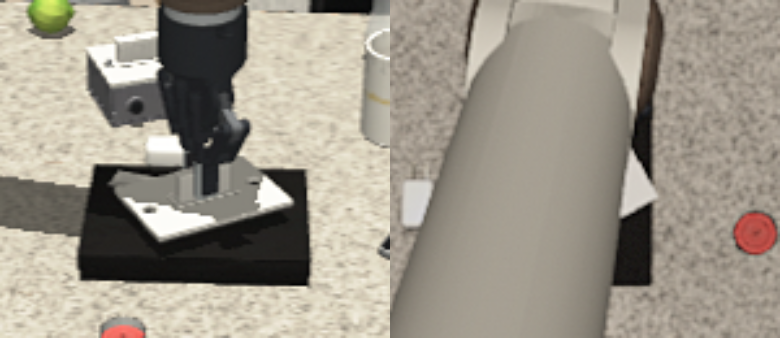

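The plate hovers level above the carton's middle, near (205,205) in the side crop. The rest of the descent is slow.

Request:
carry_out(
  moves=[
    [0,0,0,0,0.005,-0.01,-1],
    [0,0,0,0,0,-0.01,-1],
    [0,0,0,0,0,-0.01,-1],
    [0,0,0,0,0,0,-1],
    [0,0,0,0,0,0,-1],
  ],
)

```text
time: 8.12
eef_pos: [586.5, 13.3, 40.8]
eef_rot: [-0.0, 0.967, 0.256, -0.0]
contact_force: [1.1, -0.8, -0.8]
opening: 12.8
finger_force: 58.6
```

Request:
carry_out(
  moves=[
    [0,0,0,0,0,-0.005,-1],
    [0,0,0,0,0,0,-1],
    [0,0,0,0,0,0,-1],
  ],
)

```text
time: 8.37
eef_pos: [586.9, 13.2, 39.3]
eef_rot: [-0.0, 0.967, 0.256, -0.0]
contact_force: [0.8, 0.3, -1.5]
opening: 12.9
finger_force: 58.6
```

Request:
carry_out(
  moves=[
    [0,0,0,0,0,-0.004,-1],
    [0,0,0,0,0,0,-1],
    [0,0,0,0,0,0,-1],
  ],
)

```text
time: 8.62
eef_pos: [586.9, 13.2, 37.6]
eef_rot: [-0.0, 0.967, 0.256, -0.0]
contact_force: [0.5, -0.6, -1.5]
opening: 12.8
finger_force: 58.6
```

Request:
carry_out(
  moves=[
    [0,0,0,0,0,-0.003,-1],
    [0,0,0,0,0,0,-1],
    [0,0,0,0,0,0,-1],
  ],
)

```text
time: 8.87
eef_pos: [587.1, 13.2, 37.3]
eef_rot: [-0.0, 0.967, 0.256, 0.0]
contact_force: [-1.3, 0.1, 4.8]
opening: 13.4
finger_force: 59.6
```

Request:
carry_out(
  moves=[
    [0,0,0,0,0,-0.003,-1],
    [0,0,0,0,0,0,-1],
    [0,0,0,0,0,0,-1],
  ],
)

```text
time: 9.12
eef_pos: [587.1, 13.3, 37.2]
eef_rot: [-0.0, 0.967, 0.256, 0.0]
contact_force: [-7.4, 0.2, 15.6]
opening: 13.0
finger_force: 61.1
```

It is seated (15 N). I ease off 1 mm, open, then retreat upward.

Request:
carry_out(
  moves=[
    [0,0,0,0,0,0.003,-1],
    [0,0,0,0,0,0,-1],
    [0,0,0,0,0,0,1],
    [0,0,0,0,0,0,1],
    [0,0,0,0,0,0,1],
    [0,0,0,0,0,0,1],
    [0,0,0,0,0,0,1],
    [0,0,0,0,0,0,1],
    [0,0,0,0,0,0,1],
    [0,0,0,0,0,0,1],
    [0,0,0,0,0,0,1],
    [0,0,0,0,0,0,1],
  ],
)

```text
time: 10.12
eef_pos: [586.9, 13.2, 36.5]
eef_rot: [0.0, 0.967, 0.256, 0.0]
contact_force: [-0.2, 0.7, 0.0]
opening: 85.3
finger_force: 0.0
```

Request:
carry_out(
  moves=[
    [0,0,0,0,0,0.02,1],
    [0,0,0,0,0,0.05,1],
    [0,0,0,0,0,0.1,1],
    [0,0,0,0,0,0.1,1],
    [0,0,0,0,0,0.1,1],
    [0,0,0,0,0,0.1,1],
    [0,0,0,0,0,0.03,1],
    [0,0,0,0,0,0,1],
    [0,0,0,0,0,0,1],
    [0,0,0,0,0,0,1],
  ],
)

```text
time: 10.95
eef_pos: [585.8, 13.4, 235.3]
eef_rot: [-0.0, 0.967, 0.256, -0.001]
contact_force: [0.0, -0.1, -0.8]
opening: 85.5
finger_force: 0.0
```

```bash
python3 - <<'E'
from h import *
s=vision.get_image("side");print(r.read_state()["eef_pos"])
for l,z in(("cover_oblong",34),("cover_square",50)):
    for d in vision.trace("side",l)[:1]:
        w=np.array([ray("side",u,v,z)[:2] for v,u in np.argwhere(d["mask"])[::3]],np.float32);print(l,d["conf"],cv2.minAreaRect(w))
cv2.imwrite("pics/end.png",cv2.resize(s[170:300,270:420],None,fx=4,fy=4))
E
```

```text
[585.57825724  13.35683589 234.7306978 ]
cover_oblong 0.58 ((587.594970703125, 11.043914794921875), (135.843017578125, 98.15341186523438), 31.362632751464844)
cover_square 0.76 ((509.810546875, 287.1465759277344), (94.8943099975586, 118.50004577636719), 22.25725555419922)
```

View pics/end.png

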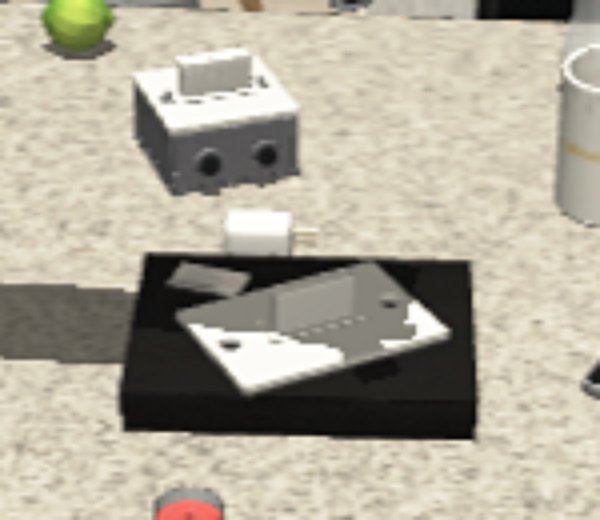

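The cover lies flat with its grip up on the carton's middle, around (315,325) in the crop. The square cover is still on its box and the gripper is clear.

```bash
python3 -c "
from rig import r
print(r.job_done())"
```

```text
the job is handed in; nothing more can be done
None
```

The oblong cover is off its pins and lies flat, grip up, within about 10 mm of the carton's middle; the square cover was not touched, and the job was handed in at about 11 s (no verdict was shown).

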